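Turn the applicator arm of the edge-dyeing stand

ROBOT

A 6-joint arm with a two-finger parallel gripper is mounted at the origin on the work surface. World frame = base frame: x ahead of the robot, y to its left, z up, the work surface at z = 0. Lengths are in m, angles in degrees, forces in N, time in s.
With the tool pointing down it reaches from about 0.4 to 0.825 m from the base axis. Payload 7 kg.
Tool frame: the origin (TCP) lies between the finger pads; the fingertips stand 19 mm ahead of it and the grasp point (between the pads) is the TCP (r.finger_overhang is the distance from the TCP to the fingertips, in m); z points along the fingers, y is the direction in which the jaws open and shut (so a half turn about z gives the same grasp; the last joint's range is limited). The gripper opens to 88 mm and grips with 3 to 60 N. Pads are 19 mm wide; open, the fingers measure 130 mm over their backs; the gripper's body (78 mm by 193 mm) begins 47 mm behind the grasp point.
Start: joints at [-48.352, 20.546, 0.682, 0, -70.136, -16.507], TCP at [0.287, -0.611, 0.246] pointing down, gripper open.
Joint ranges: [-176.03, 176.03], [-82.01, 121.73], [-58.28, 71.71], [-173.87, 95.51], [-174.79, -0.11], [-173.66, 173.66]. Speed limits (degrees/s): [136.94, 136.94, 172.46, 180, 180, 180].

INTERFACE

Orientations are given as [roll, pitch, yaw] about the fixed x, y, z axes, in that order (R = Rz(yaw) Ry(pitch) Rx(roll)).
In Python, from plant import r, optics gives the robot as it stands. The module is installed in compiled form; this text tells all that it offers.
- The arm moves only by the tool step_arm, never from a script. Its argument "increments" is a list of rows, each an object of numbers: "tx", "ty", "tz": the shift along the world's x, y, z in mm; "ax", "ay", "az": the turn, a rotation vector about the world's x, y, z in degrees; "claw": the gripper command: -1 is shut, 1 is fully open, values between are in proportion. In form: [{"tx": .., "ty": .., "tz": .., "ax": .., "ay": .., "az": .., "claw": ..}, ...]. A call has 1 to 12 rows; each row shifts and turns the commanded pose from where the row before left it; what a row does not reach is not made up. A row lasts 1/10 s, in which the tool goes at most 50 mm and 8.59 degrees, less where a joint would pass 70% of its speed; a pose out of reach is approached as far as the arm can. A call with a gripper value outside its range is refused whole. The fingers move at their own pace and stop on an object; "newtons" is the grip in N (left out, the last holds). Time passes only in rows, so rows that do not move let the fingers close. It gives the time, the measured TCP pose, the force and the opening at its end, in the units of the state.
- r.get_state(): the state, without advancing time (a new reading comes with each control period).
- optics.capture(name): name is "side" or "top"; returns a dict with "image" (384x512x3 uint8, blue, green, red), "depth" (384x512 float32, m along the optical axis (not along the pixel's ray), 0 where there is no reading), "fx", "fy", "cx", "cy" (pixels), "distortion" ([k1, k2, p1, p2, k3] as OpenCV has them; the pictures are not rectified), "R" (3x3) and "t" (3): a world point X has camera coordinates R X + t. Camera axes: x right, y down, z forward; pixel columns grow to the right and rows downward; lengths in m; the calibration is good to about 2 mm. A picture is of the moment at which its call begins.
- r.close_job(): hands the job in, once; it reports no verdict.
The state is a dict: "time_s": time; "joints": joint angles; "qd": joint speeds; "joint_torque": joint torques, N m; "tcp_pos": TCP position; "eef_rot": TCP orientation; "contact_force": force on the tool from outside, world axes, zero at the start; "moment": the same for the moment, N m; "gripper_width": finger opening in m.
Only numpy, scipy, OpenCV 4.12 (cv2) and the standard library are available. Lean on these libraries where they do the work, as an engineer would, in place of code of your own. Each camera call takes 0.05 s, during which the arm holds its last target. There are 200 camera calls.

TASK

Turn the double-ended applicator arm on the sloped edge-dyeing stand end for end, same side up, so that its narrow orange wheel is at the dye well: lift the red latch knob out of its notch, slide it away from the arm and let it drop fully into its outer notch, lift the arm off its pin, turn it, and seat it fully down on the pin between the guide lugs. Then bring the latch back over the arm so that the knob drops fully into its first notch, let go, and leave the jars, bottle, tin and tools where they stand.

Things in the scene. Friction and masses are not known exactly. Their poses are not given: they have to be found in the camera images.
- bed: Sloped aluminium bed of the fixed dyeing stand, 190 x 230 mm, tilted 25 deg, low edge away from the robot. Origin on its surface at the foot of the pivot pin, 80 mm above the table. +x level, to the robot's right; +y down the slope, away from the robot, towards the dye well; +z square out of the bed, along the pin. Surface: x -55 to 135, y -115 to 115 mm.
- pin_top (a point): Top of the fixed brass pivot pin, at x 0, y 0, z 22 mm in the bed's frame; pin 11 mm in diameter, tapered over its top 5 mm.
- lugs (a point): Middle of the gap between the two guide lugs on the well side, level with their tops (bed x 0, y 63, z 20 mm). A second pair is at y -63 mm. Lugs: 10 mm (x) by 14 mm (y), 20 mm high, centred at x -21 and +21 mm: a 32 mm gap for the arm's bar, so it cannot swing while on the pin.
- dye_well (a point): Centre of the rim of the dye well, a small open steel tray 44 x 36 mm, red-brown inside, fixed at the bed's low (+y) end (bed x 0, y 134, z 6 mm).
- applicator: Double-ended arm, loose, about 0.22 kg, balanced. Black hub 34 x 34 mm, 34 mm high, 15 mm hole right through along z; steel bar 24 mm wide (x), z 8 to 20 mm, along y both ways, wheels at its ends. Origin: centre of the hub's underside. z up the hub. Starts down on the pin, axes as the bed's; finally its origin is at the bed's origin again, y opposite to the bed's.
- latch_knob (a point): Centre of the top of the latch's red upright knob, 18 mm in diameter, grip 26 mm long below this point along the bed's z, thinner stem below. Axes as the bed's. Latched it is at bed x 60, y 45, z 56 mm; open x 105 mm.
- tongue_tip (a point): Tip of the latch's steel tongue, 16 mm wide, 6 mm thick, which runs from the knob's stem 64 mm in the bed's -x. Latched, it lies 3 mm above the applicator's bar (z 23 to 29 mm) and holds it on the pin. Moves with the knob.
- orange_wheel (a point): Centre of the narrow orange wheel (26 mm diameter, 10 mm wide, axle along the arm's x) on the applicator, at y = -90, z = 14 mm in the applicator's frame.
- blue_wheel (a point): Centre of the broad blue wheel (26 mm diameter, 24 mm wide, axle along the arm's x), at y = +90, z = 14 mm in the applicator's frame.
- latch_slide (a joint): Travel of the latch sideways (bed +x), away from the pin, m: 0 = latched (tongue over the bar), 0.045 = open (tongue clear). Takes about 2 N. It can be moved only while the knob is lifted: between the two end notches stands a yellow block 9 mm high. In each notch it has 2 mm of play.
- latch_lift (a joint): Lift of the knob along the bed's z, m: 0 = down in a notch, 0.014 = highest; more than 0.009 clears the block. It falls back by its own weight (about 1.5 N) when let go.
- brown_jar: Bystander: dark brown dye jar with a black cap, 60 mm across, 105 mm high. Loose; origin at the middle of its underside. Leave it where it is.
- white_jar: Bystander: white dye jar with an orange cap, 60 mm across, 105 mm high. Loose; origin at the middle of its underside. Leave it where it is.
- polish_tin: Bystander: flat brass-coloured polish tin, 68 mm across, 30 mm high. Loose; origin at the middle of its underside. Leave it where it is.
- cleaner_bottle: Bystander: white bottle of cleaner with blue cap and label, 68 mm across, 160 mm high. Loose; origin at the middle of its underside. Leave it where it is.
- burnisher: Bystander: small turned pale-wood edge burnisher standing on end, 32 mm across, 80 mm high. Loose; origin at the middle of its underside. Leave it where it is.
- dye_brush: Bystander: brush lying on the table at the robot's left, handle of pale wood. Loose. Leave it where it is.
- mallet: Bystander: hammer with a dark wooden handle lying on the table at the right. Loose. Leave it where it is.
Mind the look-alikes: they are no part of the job. What is meant by the applicator is not brown or green, and is the larger of those in its own colour.

How it is judged (in metres and radians):
On the way, in this order (a step that is already met when the one before it is completed fails the run):
1. latch open: knob slid away from the arm and dropped into the outer notch (value of joint latch_slide above 0.041 m and value of joint latch_lift below 0.003 m), for 0.1 s.
2. applicator lifted clear off the pin (z of applicator in the frame of bed above 0.026 m), for 0.1 s.
3. applicator seated on the pin, orange wheel at the well, latch still open (x of applicator in the frame of bed between -0.005 and 0.005 m and y of applicator in the frame of bed between -0.005 and 0.005 m and z of applicator in the frame of bed between -0.005 and 0.004 m and angle between the z axis of applicator and the z axis of bed, either way round below 0.08 rad and y of orange_wheel in the frame of bed above 0.08 m and value of joint latch_slide above 0.041 m), for 0.2 s.
At the end, for the whole second after the job is handed in: Applicator fully down on the pin (hub within 5 mm of its axis, underside within 4 mm of the bed, within 4.5 degrees of square), orange wheel on the dye-well side; latch back over it (slide under 5 mm), knob fully dropped (under 3 mm); all at rest and released (x of applicator in the frame of bed between -0.005 and 0.005 m and y of applicator in the frame of bed between -0.005 and 0.005 m and z of applicator in the frame of bed between -0.005 and 0.004 m and angle between the z axis of applicator and the z axis of bed, either way round below 0.08 rad and y of orange_wheel in the frame of bed above 0.08 m and value of joint latch_slide below 0.005 m and value of joint latch_lift below 0.003 m and linear speed of applicator below 0.02 m/s); the robot touches nothing.
It fails at once if a bystander is shifted by more than 25 mm or tipped over (distance of any of brown_jar, white_jar, polish_tin, cleaner_bottle, burnisher, dye_brush, mallet from where it was at the start of the episode above 0.025 m or angle between any of brown_jar, white_jar, polish_tin, cleaner_bottle, burnisher's own z axis and vertical above 0.5 rad).
It also fails if it takes over 61 s, if anything falls off the work surface, if the arm or the gripper's body presses on something with over 40 N, if the wrist force passes 120 N, or if a joint passes its speed limit or range.

## Working session

There is one attempt and no reset: what is moved stays moved. The work goes in short steps, Python scripts to look and compute and a tool call to move; the robot and the scene stay as the last step left them, time stands still between calls to the robot, and variables do not carry over. Pictures are saved under pics/ and viewed, about 8 in all and at most 12, crops included, and the job is handed in when it is done.

Besides the shell and the picture viewer there is one more tool, called after "Request:" as name(argument=value, ...) on one line, values as JSON. step_arm: Moves the arm, as the interface text tells. Its arguments: {"type":"object","properties":{"increments":{"type":"array","items":{"type":"object","properties":{"tx":{"type":"number"},"ty":{"type":"number"},"tz":{"type":"number"},"ax":{"type":"number"},"ay":{"type":"number"},"az":{"type":"number"},"claw":{"type":"number"}}}},"newtons":{"type":"number"}},"required":["increments"]}

```bash
mkdir -p pics; cat > h.py <<'E'
import numpy as np, cv2
from plant import r, optics
def cap(n):
    return optics.capture(n)
def K(c): return np.array([[c['fx'],0,c['cx']],[0,c['fy'],c['cy']],[0,0,1.]])
def rays(c,uv):
    p=cv2.undistortPoints(np.array(uv,float).reshape(-1,1,2),K(c),np.array(c['distortion'],float)).reshape(-1,2)
    R=np.array(c['R']);t=np.array(c['t']).ravel()
    d=np.c_[p,np.ones(len(p))]@R
    return -R.T@t,d   # d scaled: camera z=1
def pts(c,uv):
    o,d=rays(c,uv); uv=np.array(uv).round().astype(int).reshape(-1,2)
    return o+d*c['depth'][uv[:,1],uv[:,0]][:,None]
def plane(c,uv,z):
    o,d=rays(c,uv); return o+d*((z-o[2])/d[:,2])[:,None]
def proj(c,X):
    R=np.array(c['R']);t=np.array(c['t']).ravel()
    return cv2.projectPoints(np.array(X,float).reshape(-1,1,3),cv2.Rodrigues(R)[0],t,K(c),np.array(c['distortion'],float))[0].reshape(-1,2)
def cloud(c):
    v,u=np.nonzero(c['depth']>0); return pts(c,np.c_[u,v]),np.c_[u,v]
E
python3 - <<'E'
from h import *
ims=[]
for n in ('side','top'):
    c=cap(n); np.save(f'{n}.npy',c,allow_pickle=True); cv2.imwrite(f'pics/{n}0.png',c['image'])
    print(n,c['fx'],c['cx'],c['cy'],-np.array(c['R']).T@np.array(c['t']).ravel(),np.array(c['R'])[2],c['distortion'])
print(r.get_state())
E
```

```text
side 383.3908113047403 252.7272029565104 186.03304974783975 [0.03583757 0.79468738 0.97661728] [ 0.38364469 -0.63285596 -0.67254003] [-0.09322573  0.          0.          0.          0.        ]
top 377.37731204598833 257.56820983373166 191.6554024869556 [ 0.26147768 -0.01962533  1.48869511] [ 0.20293021 -0.00453291 -0.97918271] [-0.01770771  0.          0.          0.          0.        ]
{'time_s': 0.1, 'joints': array([-4.83528942e+01,  2.05869126e+01,  6.41103547e-01, -1.83883285e-02,
       -7.01350298e+01, -1.65056150e+01]), 'qd': array([ 0.0561736 , -0.10779121,  0.22861095,  0.12523621,  0.06986649,
       -0.04230329]), 'joint_torque': array([-2.51017591e-04, -5.84162593e+01,  2.93749666e+01,  7.01551884e+00,
        1.01536280e-02, -7.26543817e-05]), 'tcp_pos': array([ 0.28658504, -0.61071173,  0.24473483]), 'eef_rot': array([ 1.79917580e+02, -6.39432569e-03, -1.54864765e+02]), 'contact_force': array([ 0.39191495, -0.51227975,  0.52815098]), 'moment': array([ 0.00869256, -0.01817164, -0.04586857]), 'gripper_width': 0.08742006592769695}
```

View pics/side0.png

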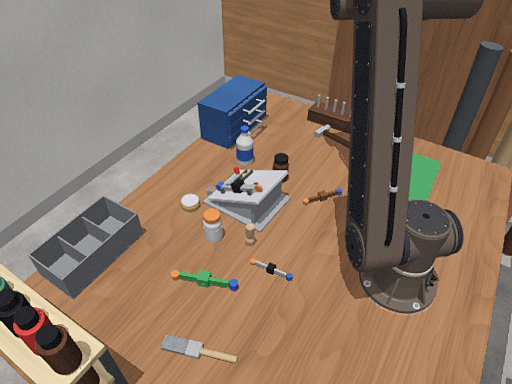

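View pics/top0.png

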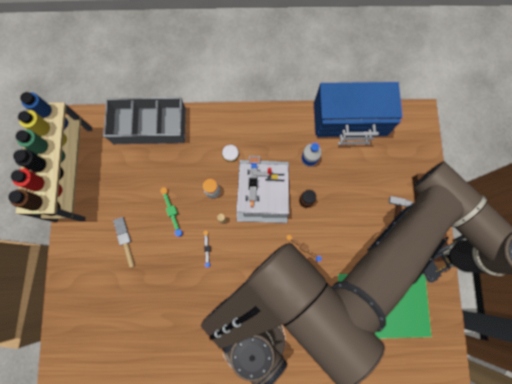

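The candidates in the top view are a green one at (172,212), a brown one at (305,248), a small black and steel one at (207,248), and the black and steel one on the stand at (253,185). The one on the stand fits: it is neither brown nor green, and it is larger than the other black and steel one. I'll confirm this in an enlarged crop.

```bash
python3 - <<'E'
from h import *
s=np.load('side.npy',allow_pickle=True).item();t=np.load('top.npy',allow_pickle=True).item()
a=cv2.resize(s['image'][155:230,195:300],None,fx=6,fy=6,interpolation=cv2.INTER_CUBIC)[:450,:600]
b=cv2.resize(t['image'][145:230,225:300],None,fx=6,fy=6,interpolation=cv2.INTER_CUBIC)
b=cv2.resize(b,(400,450)); a=cv2.resize(a,(400,300)); A=np.zeros((450,800,3),np.uint8);A[:300,:400]=a;A[:,400:]=b
cv2.imwrite('pics/crop0.png',A)
# bed plane by RANSAC in top depth: points in region
for c in (s,t):
    P,uv=cloud(c)
    ctr=plane(t,[[262,190]],0.08)[0]
    m=(abs(P[:,0]-ctr[0])<.14)&(abs(P[:,1]-ctr[1])<.12)&(P[:,2]>.02)&(P[:,2]<.16)
    P=P[m];rng=np.random.default_rng(0);best=0
    for _ in range(500):
        q=P[rng.choice(len(P),3,False)];n=np.cross(q[1]-q[0],q[2]-q[0]);n/=np.linalg.norm(n)+1e-12
        n*=np.sign(n[2])
        if abs(np.degrees(np.arccos(n[2]))-25)>5: continue
        i=abs((P-q[0])@n)<.003
        if i.sum()>best: best=i.sum();bi=i
    Q=P[bi];cc=Q.mean(0);n=np.linalg.svd(Q-cc)[2][2];n*=np.sign(n[2])
    print(ctr,len(P),best,cc,n,np.degrees(np.arccos(n[2])),'heading',np.degrees(np.arctan2(n[1],n[0])),(cc@n))
E
```

```text
[ 0.55956972 -0.04317084  0.08      ] 2385 1052 [ 0.54752471 -0.03400388  0.09077603] [ 0.41973379 -0.02157931  0.9073907 ] 24.85278019733253 heading -2.943093198652109 0.31291772650171373
[ 0.55956972 -0.04317084  0.08      ] 2481 1455 [ 0.56013602 -0.04979519  0.08541721] [ 0.41896633 -0.02102052  0.90775842] 24.802602763159427 heading -2.8722544300586876 0.31326304555972784
```

View pics/crop0.png

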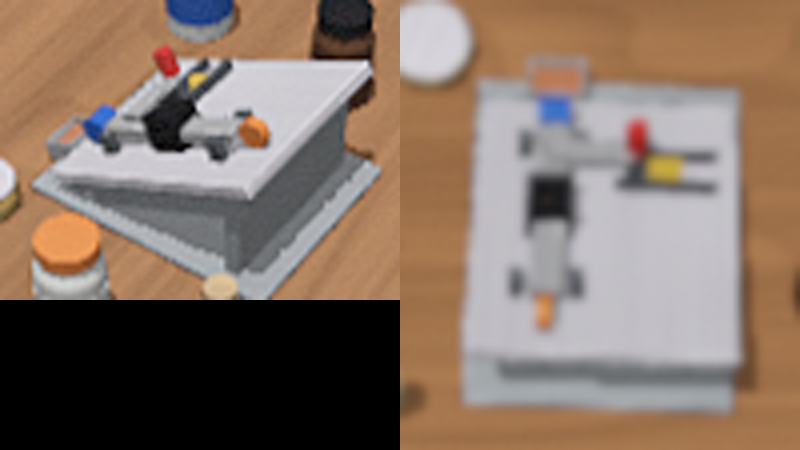

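The crop confirms it. The black-hub arm on the stand has its blue wheel towards the well at about (555,108) in the crop, its orange wheel at about (543,310), and the red knob at about (637,135). Next I'll work out the bed frame and the features.

```bash
cat >> h.py <<'E'
def bedframe(h=-2.9,o=(0,0,.08),tilt=25.0):
    h=np.radians(h);a=np.radians(tilt)
    y=np.array([np.cos(a)*np.cos(h),np.cos(a)*np.sin(h),-np.sin(a)]);z=np.array([np.sin(a)*np.cos(h),np.sin(a)*np.sin(h),np.cos(a)])
    return np.c_[np.cross(y,z),y,z],np.array(o,float)
def onbed(c,uv,B,o,zb):
    e,d=rays(c,uv); n=B[:,2]; X=e+d*(((zb-(e-o)@n)/(d@n)))[:,None]; return (X-o)@B
def masks(c):
    H=cv2.cvtColor(c['image'],cv2.COLOR_BGR2HSV);h,s,v=cv2.split(H)
    return dict(red=((h<5)|(h>174))&(s>170)&(v>100),blue=(h>100)&(h<125)&(s>150)&(v>80),orange=(h>7)&(h<18)&(s>170)&(v>150),yellow=(h>20)&(h<32)&(s>150)&(v>100),hub=(v<55))
E
python3 - <<'E'
from h import *
s=np.load('side.npy',allow_pickle=True).item();t=np.load('top.npy',allow_pickle=True).item()
h=-2.9;B,_=bedframe(h)
d=(0.3131-B[2,2]*.08)/np.hypot(*B[:2,2]); hr=np.radians(h)
o=np.array([d*np.cos(hr),d*np.sin(hr),.08])
print('o on axis',o)
for n,c in (('side',s),('top',t)):
    for k,m in masks(c).items():
        nn,l,st,ce=cv2.connectedComponentsWithStats(m.astype(np.uint8))
        for i in range(1,nn):
            if st[i,4]<4: continue
            p=onbed(c,ce[i:i+1],B,o,.014)[0]
            if -.09<p[0]<.15 and abs(p[1])<.17:
                X=(pts(c,ce[i:i+1])-o)@B
                print(n,k,ce[i].round(1),st[i,4],'z14:',(p*1e3).round(1),'z27',(onbed(c,ce[i:i+1],B,o,.027)[0]*1e3).round(1),'z43',(onbed(c,ce[i:i+1],B,o,.043)[0]*1e3).round(1),'depth',(X*1e3).round(1))
for n,c in (('side',s),('top',t)):
    P,uv=cloud(c);Q=(P-o)@B
    m=(abs(Q[:,2])<.004)&(abs(Q[:,1])<.2)&(Q[:,0]>-.15)&(Q[:,0]<.2)
    im=np.zeros((384,512),np.uint8);im[uv[m][:,1],uv[m][:,0]]=255
    cs,_=cv2.findContours(im,cv2.RETR_EXTERNAL,cv2.CHAIN_APPROX_NONE);k=max(cs,key=cv2.contourArea).reshape(-1,2)
    q=onbed(c,k.astype(float),B,o,0)[:,:2].astype(np.float32)*1e3
    print(n,cv2.minAreaRect(q),q.min(0),q.max(0))
    # border lines
    for ax in (0,1):
        for sg in (-1,1):
            e=q[(sg*q[:,ax]>(sg*q[:,ax]).max()-8)]
            oth=e[:,1-ax];pf=np.polyfit(oth,e[:,ax],1) if len(e)>5 else None
            print('  edge',ax,sg,len(e),np.median(e[:,ax]),'slope deg',np.degrees(pf[0]),(oth.min(),oth.max()))
E
```

```text
o on axis [ 0.5685681  -0.02880242  0.08      ]
side red [236.4 170.1] 26 z14: [ 88.2 104.2  14. ] z27 [67.6 80.7 27. ] z43 [42.2 51.9 43. ] depth [[35.3 44.1 47.3]]
side blue [219.1 185.1] 30 z14: [-14.9 106.1  14. ] z27 [-33.2  82.6  27. ] z43 [-55.6  53.7  43. ] depth [[-30.5  86.1  25.1]]
side orange [258.1 188. ] 20 z14: [-20.5 -83.6  14. ] z27 [ -38.6 -102.6   27. ] z43 [ -60.9 -126.1   43. ] depth [[-30.1 -93.7  20.9]]
side hub [280.1 168.6] 19 z14: [101.1 -94.3  14. ] z27 [  80.2 -113.1   27. ] z43 [  54.4 -136.2   43. ] depth [[164.3 -37.6 -25.2]]
side hub [284.9 178.4] 16 z14: [  41.3 -153.2   14. ] z27 [  21.7 -170.6   27. ] z43 [  -2.3 -192.1   43. ] depth [[180.4 -29.3 -78.4]]
side hub [236.8 185.4] 116 z14: [-11.6  20.3  14. ] z27 [-30.   -1.2  27. ] z43 [-52.5 -27.6  43. ] depth [[-37.2  -9.6  32.1]]
side hub [248.2 193.2] 4 z14: [-52.3 -64.8  14. ] z27 [-69.7 -84.3  27. ] z43 [ -91.1 -108.3   43. ] depth [[-48.7 -60.6  11.2]]
top red [269.2 170.8] 5 z14: [40.7 74.4 14. ] z27 [40.3 63.5 27. ] z43 [39.8 50.1 43. ] depth [[39.5 41.3 53.5]]
top blue [253.5 165. ] 12 z14: [-21.6 101.6  14. ] z27 [-21.3  90.4  27. ] z43 [-20.9  76.7  43. ] depth [[-21.4  94.6  22.2]]
top yellow [274.1 176.2] 17 z14: [59.8 47.8 14. ] z27 [59.2 37.2 27. ] z43 [58.4 24.2 43. ] depth [[60.1 53.2  7.3]]
top hub [252.6 182.1] 41 z14: [-22.2  15.7  14. ] z27 [-21.8   5.5  27. ] z43 [-21.4  -7.   43. ] depth [[-22.1  12.5  18.1]]
side ((57.24171447753906, 44.49634552001953), (322.5984191894531, 287.89776611328125), 89.01252746582031) [ -86.10751 -116.94253] [202.58131 206.68898]
  edge 0 -1 37 -80.57267 slope deg 0.014877699029497416 (np.float32(-110.01296), np.float32(104.53036))Traceback (most recent call last):
  File "<stdin>", line 28, in <module>
TypeError: 'NoneType' object is not subscriptable
```

```bash
python3 - <<'E'
from h import *
s=np.load('side.npy',allow_pickle=True).item();t=np.load('top.npy',allow_pickle=True).item()
B,_=bedframe(-2.9);o=np.array([.5686,-.0288,.08])+B[:,0]*-.021
print(o)
for n,c in (('side',s),('top',t)):
    g=c['image'].astype(float)
    P,uv=cloud(c);Q=(P-o)@B
    m=(abs(Q[:,2])<.0035)&(abs(Q[:,1])<.135)&(Q[:,0]>-.075)&(Q[:,0]<.155)
    q=Q[m]*1e3
    for ax in (0,1):
        for sg in (-1,1):
            E=[]
            for b in range(-45,125,6) if ax==1 else range(-105,105,6):
                k=q[abs(q[:,1-ax]-b)<3]
                if len(k)>3: E.append((b,sg*(sg*k[:,ax]).max()))
            E=np.array(E);md=np.median(E[:,1]);E=E[abs(E[:,1]-md)<6]
            pf=np.polyfit(E[:,0],E[:,1],1);print(n,'edge',ax,sg,md.round(1),'slope',np.degrees(pf[0]).round(2),len(E))
    for k,z in (('hub',34),('red',50)):
        pass
for nm,uv,z in (('bottle',(314,148),.16),('brown',(308,198),.105),('white',(211,187),.105),('tin',(231,153),.03),('burn',(222,217),.08)):
    p=plane(t,[uv],z)[0]; print(nm,(p*1e3).round(),((p-o)@B*1e3).round())
X=lambda x,y,z:o+B@np.array([x,y,z])/1e3
F=dict(knob=(60,45,56),hub=(0,0,34),blue=(0,90,14),orange=(0,-90,14),c1=(-55,-115,0),c2=(135,-115,0),c3=(135,115,0),c4=(-55,115,0),lugA=(-21,63,20),lugB=(21,-63,20),lugC=(-21,-63,20),well=(0,134,6),pintop=(0,0,22))
A=[]
for n,c,(u0,v0,w,h) in (('side',s,(200,160,95,75)),('top',t,(228,148,70,75))):
    f=8 if n=='top' else 8
    im=cv2.resize(c['image'][v0:v0+h,u0:u0+w],None,fx=f*.7,fy=f*.7,interpolation=cv2.INTER_CUBIC)
    for k,x in F.items():
        p=(proj(c,X(*x))[0]-[u0,v0]+.5)*f*.7
        cv2.drawMarker(im,tuple(p.round().astype(int).tolist()),(0,255,0) if 'c' != k[0] else (255,0,255),cv2.MARKER_CROSS,9,1)
    A.append(im)
H=min(a.shape[0] for a in A);I=np.hstack([a[:H] for a in A]);I=I[:,:]
if I.shape[1]>800: I=cv2.resize(I,None,fx=800/I.shape[1],fy=800/I.shape[1])
cv2.imwrite('pics/ov.png',I)
E
```

```text
[ 0.56966245 -0.00782689  0.08      ]
side edge 0 -1 -58.0 slope 0.42 33
side edge 0 1 126.7 slope -0.44 26
side edge 1 -1 -110.8 slope 0.19 29
side edge 1 1 113.6 slope 0.22 13
top edge 0 -1 -53.6 slope 0.32 31
top edge 0 1 131.0 slope -0.12 33
top edge 1 -1 -109.6 slope -0.15 29
top edge 1 1 119.4 slope -0.35 21
bottle [ 697. -237.  160.] [222.  92. 131.]
brown [ 521. -214.  105.] [208. -45.   6.]
white [569. 148. 105.] [-156.  -18.   19.]
tin [725.  78.  30.] [-93. 158.  18.]
burn [458. 109.  80.] [-111. -106.  -49.]
```

View pics/ov.png

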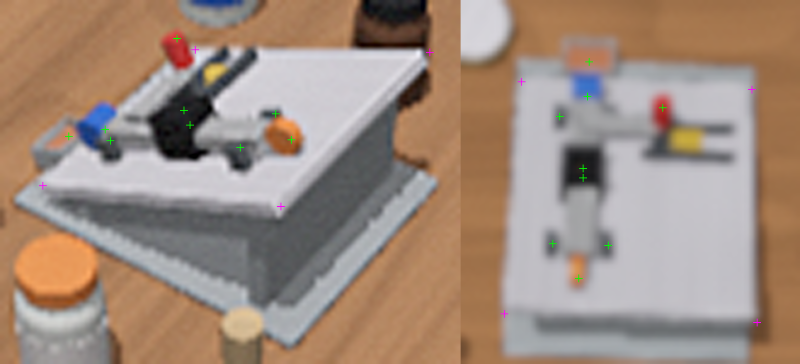

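```bash
cat >> h.py <<'E'
from scipy.spatial.transform import Rotation as Ro
B,_=bedframe(-2.9); O=np.array([.56966,-.00783,.08])-B[:,0]*.001+B[:,1]*.002
RK=np.c_[B[:,0],-B[:,1],-B[:,2]]; RH1=np.c_[-B[:,1],-B[:,0],-B[:,2]]; RH2=np.c_[B[:,1],B[:,0],-B[:,2]]
def where(O=O):
    s=r.get_state(); p=s['tcp_pos']; R=Ro.from_euler('xyz',s['eef_rot'],degrees=True)
    print('t',round(s['time_s'],2),'bed mm',((p-O)@B*1e3).round(1),'F',s['contact_force'].round(1),'Fbed',(s['contact_force']@B).round(1),'M',s['moment'].round(2),'w',round(s['gripper_width']*1e3,1),'j',s['joints'].round(0))
    return p,R
def to(xyz,Rt,O=O):
    p,R=where(O); d=(O+B@np.array(xyz)/1e3-p)*1e3
    w=(Ro.from_matrix(Rt)*R.inv()).as_rotvec(degrees=True)
    print('shift',d.round(1),'rot',w.round(2),'|rot|',np.linalg.norm(w).round(1))
E
python3 -c "
from h import *
to((60,45,150),RK); print('target world',O+B@np.array([60,45,150])/1e3)
for n,v in zip('xyz',B.T): print(n,v.round(4))"
```

```text
t 0.1 bed mm [ 617.4 -300.2   42.7] F [ 0.4 -0.5  0.5] Fbed [0.5 0.2 0.7] M [ 0.01 -0.02 -0.05] w 87.4 j [-48.  21.   1.  -0. -70. -17.]
shift [385.9 538.6 -48.7] rot [14.59 21.71 60.94] |rot| 66.3
target world [ 0.67252849 -0.07211675  0.19608311]
x [-0.0506 -0.9987  0.    ]
y [ 0.9051 -0.0459 -0.4226]
z [ 0.4221 -0.0214  0.9063]
```

Request:
step_arm(increments=[{"tz": 33},{"tz": 33},{"tz": 33},{"tx": 24,"ty": 33.5},{"tx": 24,"ty": 33.5},{"tx": 24,"ty": 33.5},{"tx": 24,"ty": 33.5},{"tx": 24,"ty": 33.5},{"tx": 24,"ty": 33.5},{"tx": 24,"ty": 33.5},{"tx": 24,"ty": 33.5},{"tx": 24,"ty": 33.5}])

```text
$.increments[0]: bad value
```

Request:
step_arm(increments=[{"tx": 24,"ty": 33.5,"ax": 1.46,"ay": 2.17,"az": 6.1},{"tx": 24,"ty": 33.5,"ax": 1.46,"ay": 2.17,"az": 6.1},{"tx": 24,"ty": 33.5,"ax": 1.46,"ay": 2.17,"az": 6.1},{"tx": 24,"ty": 33.5,"ax": 1.46,"ay": 2.17,"az": 6.1},{"tx": 24,"ty": 33.5,"ax": 1.46,"ay": 2.17,"az": 6.1},{"tx": 24,"ty": 33.5,"ax": 1.46,"ay": 2.17,"az": 6.1},{"tx": 24,"ty": 33.5,"ax": 1.46,"ay": 2.17,"az": 6.1},{"ax": 1.46,"ay": 2.17,"az": 6.1},{"ax": 1.46,"ay": 2.17,"az": 6.1},{"ax": 1.46,"ay": 2.17,"az": 6.1,"claw": 0.1},{"claw": 0.1},{"claw": 0.1}])

```text
$.increments[0]: bad value
```

```bash
python3 -c "
from h import *
to((60,45,120),RK)"
```

```text
t 0.1 bed mm [ 617.4 -300.2   42.7] F [ 0.4 -0.5  0.5] Fbed [0.5 0.2 0.7] M [ 0.01 -0.02 -0.05] w 87.4 j [-48.  21.   1.  -0. -70. -17.]
shift [373.3 539.2 -75.8] rot [14.59 21.71 60.94] |rot| 66.3
```

Request:
step_arm(increments=[{"tx": 0,"ty": 0,"tz": 33,"ax": 0,"ay": 0,"az": 0,"claw": 1},{"tx": 0,"ty": 0,"tz": 33,"ax": 0,"ay": 0,"az": 0,"claw": 1},{"tx": 0,"ty": 0,"tz": 33,"ax": 0,"ay": 0,"az": 0,"claw": 1},{"tx": 24,"ty": 33.5,"tz": 0,"ax": 0,"ay": 0,"az": 0,"claw": 1},{"tx": 24,"ty": 33.5,"tz": 0,"ax": 0,"ay": 0,"az": 0,"claw": 1},{"tx": 24,"ty": 33.5,"tz": 0,"ax": 0,"ay": 0,"az": 0,"claw": 1},{"tx": 24,"ty": 33.5,"tz": 0,"ax": 0,"ay": 0,"az": 0,"claw": 1},{"tx": 24,"ty": 33.5,"tz": 0,"ax": 0,"ay": 0,"az": 0,"claw": 1},{"tx": 24,"ty": 33.5,"tz": 0,"ax": 0,"ay": 0,"az": 0,"claw": 1},{"tx": 24,"ty": 33.5,"tz": 0,"ax": 0,"ay": 0,"az": 0,"claw": 1},{"tx": 24,"ty": 33.5,"tz": 0,"ax": 0,"ay": 0,"az": 0,"claw": 1},{"tx": 24,"ty": 33.5,"tz": 0,"ax": 0,"ay": 0,"az": 0,"claw": 1}], newtons=20)

```text
time_s: 1.3
tcp_pos: [0.5033, -0.3079, 0.3443]
eef_rot: [180.0, -0.0, -154.9]
contact_force: [1.4, 0.0, 0.6]
gripper_width: 0.0876
```

Request:
step_arm(increments=[{"tx": 24,"ty": 33.5,"tz": 0,"ax": 1.46,"ay": 2.17,"az": 6.1,"claw": 1},{"tx": 24,"ty": 33.5,"tz": 0,"ax": 1.46,"ay": 2.17,"az": 6.1,"claw": 1},{"tx": 24,"ty": 33.5,"tz": 0,"ax": 1.46,"ay": 2.17,"az": 6.1,"claw": 1},{"tx": 24,"ty": 33.5,"tz": 0,"ax": 1.46,"ay": 2.17,"az": 6.1,"claw": 1},{"tx": 24,"ty": 33.5,"tz": 0,"ax": 1.46,"ay": 2.17,"az": 6.1,"claw": 1},{"tx": 24,"ty": 33.5,"tz": 0,"ax": 1.46,"ay": 2.17,"az": 6.1,"claw": 1},{"tx": 24,"ty": 33.5,"tz": 0,"ax": 1.46,"ay": 2.17,"az": 6.1,"claw": 0.1},{"tx": 0,"ty": 0,"tz": 0,"ax": 1.46,"ay": 2.17,"az": 6.1,"claw": 0.1},{"tx": 0,"ty": 0,"tz": 0,"ax": 1.46,"ay": 2.17,"az": 6.1,"claw": 0.1},{"tx": 0,"ty": 0,"tz": 0,"ax": 1.46,"ay": 2.17,"az": 6.1,"claw": 0.1}])

```text
time_s: 2.3
tcp_pos: [0.671, -0.0746, 0.3436]
eef_rot: [154.9, 0.1, -92.6]
contact_force: [-0.6, 0.2, 0.0]
gripper_width: 0.0614
```

```bash
python3 -c "
from h import *
to((60,45,100),RK)"
```

```text
t 2.3 bed mm [ 62.6 -18.6 283.1] F [-0.6  0.2  0. ] Fbed [-0.2 -0.6 -0.2] M [-0.1  -1.34  0.02] w 61.4 j [   8.   35.   33.   -5. -114.  -11.]
shift [ -19.6    3.6 -192.8] rot [-0.1  -0.09 -0.33] |rot| 0.4
```

Request:
step_arm(increments=[{"tx": -2.5,"ty": 0.5,"tz": -24,"ax": 0,"ay": 0,"az": 0,"claw": 0},{"tx": -2.5,"ty": 0.5,"tz": -24,"ax": 0,"ay": 0,"az": 0,"claw": 0},{"tx": -2.5,"ty": 0.5,"tz": -24,"ax": 0,"ay": 0,"az": 0,"claw": 0},{"tx": -2.5,"ty": 0.5,"tz": -24,"ax": 0,"ay": 0,"az": 0,"claw": 0},{"tx": -2.5,"ty": 0.5,"tz": -24,"ax": 0,"ay": 0,"az": 0,"claw": 0},{"tx": -2.5,"ty": 0.5,"tz": -24,"ax": 0,"ay": 0,"az": 0,"claw": 0},{"tx": -2.5,"ty": 0.5,"tz": -24,"ax": 0,"ay": 0,"az": 0,"claw": 0},{"tx": -2,"ty": 0,"tz": -24,"ax": -0.1,"ay": -0.1,"az": -0.3,"claw": 0},{"tx": 0,"ty": 0,"tz": 0,"ax": 0,"ay": 0,"az": 0,"claw": 0}])

```text
time_s: 3.2
tcp_pos: [0.649, -0.0713, 0.1487]
eef_rot: [154.8, -0.1, -93.2]
contact_force: [-1.7, 0.1, 0.1]
gripper_width: 0.0433
```

```bash
python3 -c "
from h import *
to((60,45,47),RK)
c=cap('side');cv2.imwrite('pics/s1.png',cv2.resize(c['image'][130:230,190:310],None,fx=5,fy=5,interpolation=cv2.INTER_CUBIC))
print(proj(c,[r.get_state()['tcp_pos'],O+B@[.06,.045,.056]])-[190,130])"
```

```text
t 3.2 bed mm [60.4 43.7 97.1] F [-1.7  0.1  0.1] Fbed [ 0.  -1.6 -0.6] M [-0.05 -1.31 -0.05] w 43.3 j [  8.  37.  13.  -5. -91. -10.]
shift [-19.9   1.4 -45.9] rot [ 0.06 -0.23  0.28] |rot| 0.4
[[41.19796307 26.83713247]
 [45.35242513 37.58091767]]
```

View pics/s1.png

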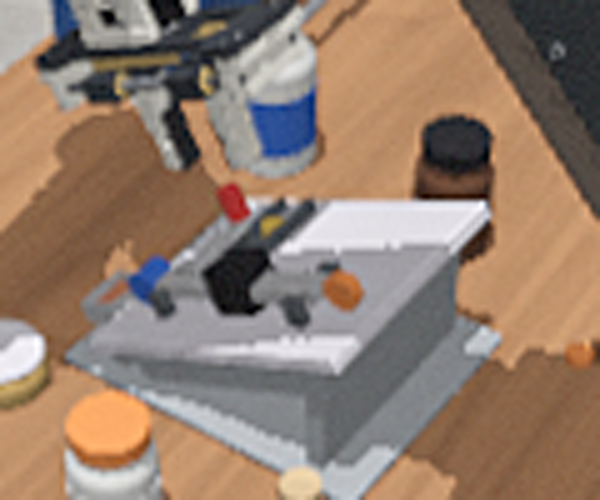

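The side view agrees. The knob top is at about (230,190) in the crop, where (227,188) was predicted, and the fingers straddle the predicted TCP at (206,134). I'm descending onto the knob and gripping it.

Request:
step_arm(increments=[{"tx": -5,"ty": 0.4,"tz": -11.5,"ax": 0,"ay": 0,"az": 0,"claw": 0},{"tx": -5,"ty": 0.4,"tz": -11.5,"ax": 0,"ay": 0,"az": 0,"claw": 0},{"tx": -5,"ty": 0.4,"tz": -11.5,"ax": 0,"ay": 0,"az": 0,"claw": 0},{"tx": -5,"ty": 0.3,"tz": -11.5,"ax": 0,"ay": -0.2,"az": 0.3,"claw": 0},{"tx": 0,"ty": 0,"tz": 0,"ax": 0,"ay": 0,"az": 0,"claw": -1},{"tx": 0,"ty": 0,"tz": 0,"ax": 0,"ay": 0,"az": 0,"claw": -1},{"tx": 0,"ty": 0,"tz": 0,"ax": 0,"ay": 0,"az": 0,"claw": -1},{"tx": 0,"ty": 0,"tz": 0,"ax": 0,"ay": 0,"az": 0,"claw": -1},{"tx": 0,"ty": 0,"tz": 0,"ax": 0,"ay": 0,"az": 0,"claw": -1}], newtons=20)

```text
time_s: 4.15
tcp_pos: [0.6321, -0.0701, 0.107]
eef_rot: [155.5, -0.0, -92.8]
contact_force: [1.0, 0.4, 0.6]
gripper_width: 0.0173
```

```bash
python3 -c "
from h import *
to((60,45,59),RK)"
```

```text
t 4.15 bed mm [60.  45.9 52.2] F [1.  0.4 0.6] Fbed [-0.5  0.6  0.9] M [-0.05 -1.83  0.01] w 17.3 j [  8.  37.   8.  -5. -84. -10.]
shift [ 2.  -0.1  6.6] rot [ 0.07  0.5  -0.06] |rot| 0.5
```

Request:
step_arm(increments=[{"tx": 0,"ty": 0,"tz": 0,"ax": 0,"ay": 0,"az": 0,"claw": -1},{"tx": 0,"ty": 0,"tz": 0,"ax": 0,"ay": 0,"az": 0,"claw": -1}])

```text
time_s: 4.35
tcp_pos: [0.632, -0.0701, 0.107]
eef_rot: [155.5, -0.1, -92.8]
contact_force: [4.3, 0.8, 1.9]
gripper_width: 0.0175
```

```bash
python3 -c "
from h import *
to((60,45,59),RK)"
```

```text
t 4.35 bed mm [60.  45.9 52.2] F [4.3 0.8 1.9] Fbed [-1.   3.1  3.6] M [-0.05 -2.09 -0.03] w 17.5 j [  8.  37.   8.  -5. -84. -10.]
shift [ 2.1 -0.1  6.6] rot [ 0.08  0.49 -0.06] |rot| 0.5
```

Request:
step_arm(increments=[{"tx": 1.7,"ty": -0.1,"tz": 3.5,"ax": 0,"ay": 0,"az": 0,"claw": -1},{"tx": 1.7,"ty": -0.1,"tz": 3.5,"ax": 0,"ay": 0,"az": 0,"claw": -1},{"tx": 1.7,"ty": 0,"tz": 3.5,"ax": 0,"ay": 0,"az": 0,"claw": -1},{"tx": 0,"ty": 0,"tz": 0,"ax": 0,"ay": 0,"az": 0,"claw": -1}])

```text
time_s: 4.75
tcp_pos: [0.6368, -0.0703, 0.1175]
eef_rot: [155.4, -0.0, -92.8]
contact_force: [2.8, -0.8, -1.7]
gripper_width: 0.0177
```

```bash
python3 -c "
from h import *
to((60,45,64),RK)"
```

```text
t 4.75 bed mm [60.  45.8 63.6] F [ 2.8 -0.8 -1.7] Fbed [ 0.7  3.3 -0.4] M [-0.35 -2.74  0.11] w 17.7 j [  8.  37.   9.  -5. -86. -10.]
shift [-0.5 -0.   0.7] rot [ 0.07  0.42 -0.05] |rot| 0.4
```

Request:
step_arm(increments=[{"tx": -0.2,"ty": -5,"tz": 0,"ax": 0,"ay": 0,"az": 0,"claw": -1},{"tx": -0.3,"ty": -5,"tz": 0,"ax": 0,"ay": 0,"az": 0,"claw": -1},{"tx": -0.2,"ty": -5,"tz": 0,"ax": 0,"ay": 0,"az": 0,"claw": -1},{"tx": -0.3,"ty": -5,"tz": 0,"ax": 0,"ay": 0,"az": 0,"claw": -1},{"tx": 0,"ty": 0,"tz": 0,"ax": 0,"ay": 0,"az": 0,"claw": -1}])

```text
time_s: 5.25
tcp_pos: [0.6353, -0.0913, 0.117]
eef_rot: [155.4, -0.1, -92.9]
contact_force: [3.6, -0.7, -3.2]
gripper_width: 0.0174
```

```bash
python3 -c "
from h import *
to((105,45,64),RK)
c=cap('side');cv2.imwrite('pics/s2.png',cv2.resize(c['image'][140:220,200:300],None,fx=6,fy=6,interpolation=cv2.INTER_CUBIC))"
```

```text
t 5.25 bed mm [81.  45.6 63. ] F [ 3.6 -0.7 -3.2] Fbed [ 0.5  4.6 -1.4] M [-0.56 -3.14  0.19] w 17.4 j [  7.  37.   9.  -4. -86.  -9.]
shift [ -1.4 -24.    1.2] rot [ 0.09  0.39 -0.01] |rot| 0.4
```

View pics/s2.png

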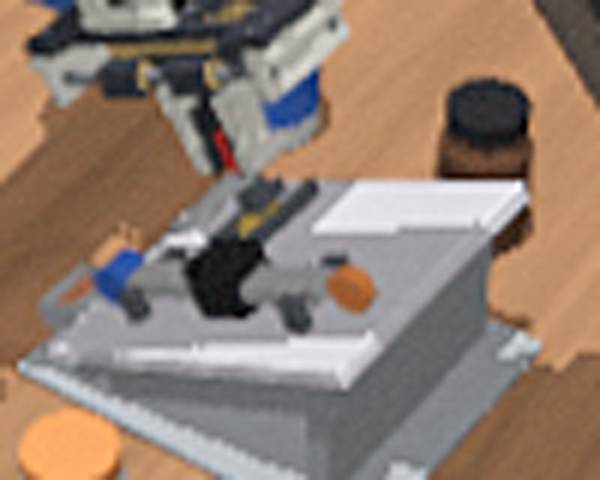

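The red knob shows between the fingers at (222,150) and has slid with them. I'll continue to the outer notch and let it drop.

Request:
step_arm(increments=[{"tx": -0.2,"ty": -5,"tz": 0,"ax": 0,"ay": 0,"az": 0,"claw": -1},{"tx": -0.3,"ty": -5,"tz": 0,"ax": 0,"ay": 0,"az": 0,"claw": -1},{"tx": -0.2,"ty": -5,"tz": 0,"ax": 0,"ay": 0,"az": 0,"claw": -1},{"tx": -0.3,"ty": -5,"tz": 0,"ax": 0,"ay": 0,"az": 0,"claw": -1},{"tx": -0.2,"ty": -4,"tz": 0,"ax": 0,"ay": 0,"az": 0,"claw": -1},{"tx": 0,"ty": 0,"tz": 0,"ax": 0,"ay": 0,"az": 0,"claw": -1},{"tx": 0,"ty": 0,"tz": 0,"ax": 0,"ay": 0,"az": 0,"claw": -1}])

```text
time_s: 6.0
tcp_pos: [0.6341, -0.1146, 0.1171]
eef_rot: [155.4, -0.1, -92.9]
contact_force: [2.5, -0.8, -3.2]
gripper_width: 0.0172
```

```bash
python3 -c "
from h import *
to((105,45,54),RK)"
```

```text
t 6.0 bed mm [104.4  45.6  63.1] F [ 2.5 -0.8 -3.2] Fbed [ 0.7  3.7 -1.8] M [-0.28 -2.97  0.11] w 17.2 j [  5.  38.   9.  -3. -86.  -7.]
shift [-4.4 -0.4 -8. ] rot [ 0.1   0.38 -0.05] |rot| 0.4
```

Request:
step_arm(increments=[{"tx": -1.7,"ty": 0,"tz": -3.6,"ax": 0,"ay": 0,"az": 0,"claw": -1},{"tx": -1.7,"ty": 0,"tz": -3.6,"ax": 0,"ay": 0,"az": 0,"claw": -1},{"tx": 0,"ty": 0,"tz": 0,"ax": 0,"ay": 0,"az": 0,"claw": -1},{"tx": 0,"ty": 0,"tz": 0,"ax": 0,"ay": 0,"az": 0,"claw": -1}])

```text
time_s: 6.4
tcp_pos: [0.6307, -0.1144, 0.1097]
eef_rot: [155.4, -0.1, -92.8]
contact_force: [4.2, -1.1, -3.6]
gripper_width: 0.017
```

```bash
python3 -c "
from h import *
to((105,45,100),RK)"
```

```text
t 6.4 bed mm [104.3  45.6  55. ] F [ 4.2 -1.1 -3.6] Fbed [ 0.9  5.3 -1.5] M [-0.56 -3.    0.2 ] w 17.0 j [  5.  38.   8.  -3. -85.  -7.]
shift [18.5 -1.6 41.1] rot [ 0.09  0.37 -0.06] |rot| 0.4
```

Request:
step_arm(increments=[{"tx": 0,"ty": 0,"tz": 0,"ax": 0,"ay": 0,"az": 0,"claw": 0},{"tx": 0,"ty": 0,"tz": 0,"ax": 0,"ay": 0,"az": 0,"claw": 0},{"tx": 0,"ty": 0,"tz": 0,"ax": 0,"ay": 0,"az": 0,"claw": 0},{"tx": 0,"ty": 0,"tz": 0,"ax": 0,"ay": 0,"az": 0,"claw": 0},{"tx": 6,"ty": -0.3,"tz": 13,"ax": 0,"ay": 0,"az": 0,"claw": 0},{"tx": 6,"ty": -0.3,"tz": 13,"ax": 0,"ay": 0,"az": 0,"claw": 0},{"tx": 6,"ty": -0.3,"tz": 13,"ax": 0,"ay": 0,"az": 0,"claw": 0},{"tx": 6,"ty": -0.3,"tz": 13,"ax": 0,"ay": 0,"az": 0,"claw": 0},{"tx": 6,"ty": -0.3,"tz": 13,"ax": 0,"ay": 0,"az": 0,"claw": 0},{"tx": 6,"ty": -0.3,"tz": 13,"ax": 0,"ay": 0,"az": 0,"claw": 0},{"tx": 0,"ty": 0,"tz": 0,"ax": 0,"ay": 0,"az": 0,"claw": 0}])

```text
time_s: 7.5
tcp_pos: [0.6678, -0.1162, 0.1897]
eef_rot: [155.6, -0.1, -92.8]
contact_force: [0.1, -0.2, 0.2]
gripper_width: 0.0437
```

```bash
python3 -c "
from h import *
to((0,0,140),RH1)
c=cap('side');cv2.imwrite('pics/s3.png',cv2.resize(c['image'][140:220,200:300],None,fx=6,fy=6,interpolation=cv2.INTER_CUBIC))
print((proj(c,[O+B@[.105,.045,.056],O+B@[.105,.045,.067],O+B@[.105,.045,.030],O+B@[.041,.045,.026]])-[200,140])*6)
m=masks(c)['red'];v,u=np.nonzero(m[140:190,200:260]);print(u.mean()*6,v.mean()*6,v.min()*6,v.max()*6)
"
```

```text
t 7.5 bed mm [104.3  45.5 143.1] F [ 0.1 -0.2  0.2] Fbed [0.2 0.1 0.2] M [-0.03 -1.33 -0.01] w 43.7 j [  5.  38.  19.  -3. -96.  -7.]
shift [-37.2 106.3  16.4] rot [-37.52   2.28 -81.81] |rot| 90.0
[[256.47037515 126.54381245]
 [250.01245844 110.78175056]
 [271.56604802 163.38848527]
 [211.34372399 225.57919862]]
261.6521739130435 141.6521739130435 126 156
```

View pics/s3.png

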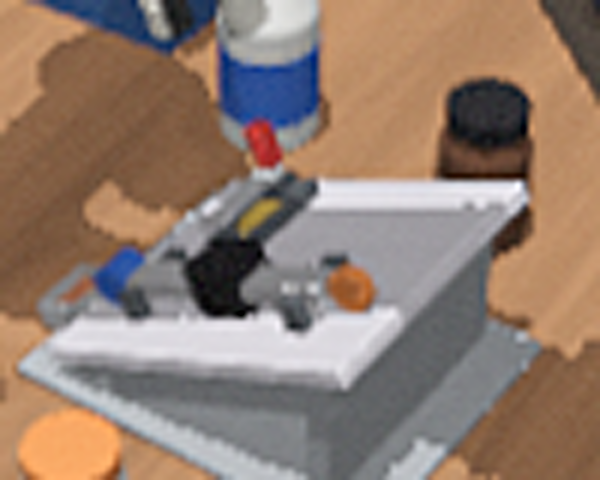

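The knob is down in the outer notch: its top is at (258,124) and (256,126) was predicted for fully dropped. Next is the hub: a turn of -90° about the bed normal and a move above it.

Request:
step_arm(increments=[{"tx": -3.1,"ty": 8.9,"tz": 1.4,"ax": -3.13,"ay": 0.19,"az": -6.82,"claw": 0.4},{"tx": -3.1,"ty": 8.9,"tz": 1.4,"ax": -3.13,"ay": 0.19,"az": -6.82,"claw": 0.4},{"tx": -3.1,"ty": 8.9,"tz": 1.4,"ax": -3.13,"ay": 0.19,"az": -6.82,"claw": 0.4},{"tx": -3.1,"ty": 8.9,"tz": 1.4,"ax": -3.13,"ay": 0.19,"az": -6.82,"claw": 0.4},{"tx": -3.1,"ty": 8.9,"tz": 1.4,"ax": -3.13,"ay": 0.19,"az": -6.82,"claw": 0.4},{"tx": -3.1,"ty": 8.9,"tz": 1.4,"ax": -3.13,"ay": 0.19,"az": -6.82,"claw": 0.4},{"tx": -3.1,"ty": 8.9,"tz": 1.4,"ax": -3.13,"ay": 0.19,"az": -6.82,"claw": 0.4},{"tx": -3.1,"ty": 8.9,"tz": 1.4,"ax": -3.13,"ay": 0.19,"az": -6.82,"claw": 0.4},{"tx": -3.1,"ty": 8.9,"tz": 1.4,"ax": -3.13,"ay": 0.19,"az": -6.82,"claw": 0.4},{"tx": -3.1,"ty": 8.9,"tz": 1.4,"ax": -3.13,"ay": 0.19,"az": -6.82,"claw": 0.4},{"tx": -3.1,"ty": 8.9,"tz": 1.4,"ax": -3.13,"ay": 0.19,"az": -6.82,"claw": 0.4},{"tx": -3.1,"ty": 8.4,"tz": 1,"ax": -3.1,"ay": 0.19,"az": -6.8,"claw": 0.4}])

```text
time_s: 8.75
tcp_pos: [0.6286, -0.0093, 0.2034]
eef_rot: [180.0, -25.1, 176.7]
contact_force: [0.8, -0.2, 0.2]
gripper_width: 0.0615
```

Request:
step_arm(increments=[{"tx": 0,"ty": 0,"tz": 0,"ax": 0,"ay": 0,"az": 0,"claw": 0.4},{"tx": 0,"ty": 0,"tz": 0,"ax": 0,"ay": 0,"az": 0,"claw": 0.4}])

```text
time_s: 8.95
tcp_pos: [0.6291, -0.0098, 0.2038]
eef_rot: [179.7, -25.0, 177.3]
contact_force: [-0.4, -0.5, 0.1]
gripper_width: 0.0614
```

```bash
python3 -c "
from h import *
to((0,0,60),RH1);to((0,0,22),RH1)"
```

```text
t 8.95 bed mm [ -0.   -0.4 137.3] F [-0.4 -0.5  0.1] Fbed [ 0.6 -0.4 -0.1] M [-0.18 -1.47  0.02] w 61.4 j [  13.   33.   14.   -7.  -95. -105.]
shift [-32.3   1.6 -70.2] rot [-0.24 -0.04 -0.13] |rot| 0.3
t 8.95 bed mm [ -0.   -0.4 137.3] F [-0.4 -0.5  0.1] Fbed [ 0.6 -0.4 -0.1] M [-0.18 -1.47  0.02] w 61.4 j [  13.   33.   14.   -7.  -95. -105.]
shift [ -48.3    2.4 -104.7] rot [-0.24 -0.04 -0.13] |rot| 0.3
```

Request:
step_arm(increments=[{"tx": -5.4,"ty": 0.3,"tz": -11.7,"ax": -0.2,"ay": 0,"az": -0.1,"claw": 0.4},{"tx": -5.4,"ty": 0.3,"tz": -11.7,"ax": 0,"ay": 0,"az": 0,"claw": 0.4},{"tx": -5.4,"ty": 0.3,"tz": -11.7,"ax": 0,"ay": 0,"az": 0,"claw": 0.4},{"tx": -5.4,"ty": 0.3,"tz": -11.7,"ax": 0,"ay": 0,"az": 0,"claw": 0.4},{"tx": -5.4,"ty": 0.3,"tz": -11.7,"ax": 0,"ay": 0,"az": 0,"claw": 0.4},{"tx": -5.4,"ty": 0.3,"tz": -11.7,"ax": 0,"ay": 0,"az": 0,"claw": 0.4},{"tx": -4,"ty": 0.2,"tz": -8.5,"ax": 0,"ay": 0,"az": 0,"claw": 0.4},{"tx": -4,"ty": 0.2,"tz": -8.5,"ax": 0,"ay": 0,"az": 0,"claw": 0.4},{"tx": -4,"ty": 0.2,"tz": -8.5,"ax": 0,"ay": 0,"az": 0,"claw": 0.4},{"tx": -4,"ty": 0.2,"tz": -8.5,"ax": 0,"ay": 0,"az": 0,"claw": 0.4},{"tx": 0,"ty": 0,"tz": 0,"ax": 0,"ay": 0,"az": 0,"claw": 0.4},{"tx": 0,"ty": 0,"tz": 0,"ax": 0,"ay": 0,"az": 0,"claw": 0.4}])

```text
time_s: 10.15
tcp_pos: [0.5812, -0.0072, 0.1001]
eef_rot: [-179.9, -25.0, 176.9]
contact_force: [0.2, 0.5, 0.8]
gripper_width: 0.061
```

```bash
python3 -c "
from h import *
to((0,0,22),RH1)"
```

```text
t 10.15 bed mm [-0.2 -0.1 23.1] F [0.2 0.5 0.8] Fbed [-0.5 -0.2  0.9] M [-0.14 -1.43 -0.02] w 61.0 j [  14.   34.    0.   -7.  -81. -104.]
shift [-0.4 -0.2 -1. ] rot [0.06 0.01 0.18] |rot| 0.2
```

Now I'll close on the hub.

Request:
step_arm(increments=[{"tx": 0,"ty": 0,"tz": 0,"ax": 0,"ay": 0,"az": 0,"claw": -1},{"tx": 0,"ty": 0,"tz": 0,"ax": 0,"ay": 0,"az": 0,"claw": -1},{"tx": 0,"ty": 0,"tz": 0,"ax": 0,"ay": 0,"az": 0,"claw": -1},{"tx": 0,"ty": 0,"tz": 0,"ax": 0,"ay": 0,"az": 0,"claw": -1},{"tx": 0,"ty": 0,"tz": 0,"ax": 0,"ay": 0,"az": 0,"claw": -1}], newtons=40)

```text
time_s: 10.65
tcp_pos: [0.5814, -0.0074, 0.1002]
eef_rot: [-179.9, -25.0, 176.9]
contact_force: [0.7, -0.6, 1.3]
gripper_width: 0.0336
```

```bash
python3 -c "
from h import *
to((0,0,103),RH1)"
```

```text
t 10.65 bed mm [-0.1  0.  23.2] F [ 0.7 -0.6  1.3] Fbed [0.6 0.1 1.5] M [-0.45 -1.6   0.16] w 33.6 j [  14.   34.    0.   -7.  -81. -104.]
shift [33.6 -1.8 72.3] rot [0.06 0.04 0.19] |rot| 0.2
```

Request:
step_arm(increments=[{"tx": 1.7,"ty": -0.1,"tz": 3.6,"ax": 0,"ay": 0,"az": 0,"claw": -1},{"tx": 1.7,"ty": -0.1,"tz": 3.6,"ax": 0,"ay": 0,"az": 0,"claw": -1},{"tx": 3.4,"ty": -0.2,"tz": 7.25,"ax": 0,"ay": 0,"az": 0,"claw": -1},{"tx": 3.4,"ty": -0.2,"tz": 7.25,"ax": 0,"ay": 0,"az": 0,"claw": -1},{"tx": 3.4,"ty": -0.2,"tz": 7.25,"ax": 0,"ay": 0,"az": 0,"claw": -1},{"tx": 3.4,"ty": -0.2,"tz": 7.25,"ax": 0,"ay": 0,"az": 0,"claw": -1},{"tx": 3.4,"ty": -0.2,"tz": 7.25,"ax": 0,"ay": 0,"az": 0,"claw": -1},{"tx": 3.4,"ty": -0.2,"tz": 7.25,"ax": 0,"ay": 0,"az": 0,"claw": -1},{"tx": 3.4,"ty": -0.2,"tz": 7.25,"ax": 0,"ay": 0,"az": 0,"claw": -1},{"tx": 3.4,"ty": -0.2,"tz": 7.25,"ax": 0,"ay": 0,"az": 0,"claw": -1},{"tx": 3.4,"ty": -0.2,"tz": 7.25,"ax": 0,"ay": 0,"az": 0,"claw": -1},{"tx": 0,"ty": 0,"tz": 0,"ax": 0,"ay": 0,"az": 0,"claw": -1}])

```text
time_s: 11.85
tcp_pos: [0.6161, -0.0092, 0.1736]
eef_rot: [-180.0, -24.9, 176.9]
contact_force: [0.8, 0.8, -2.6]
gripper_width: 0.0336
```

```bash
python3 -c "
from h import *
to((0,0,103),RH1)
c=cap('side');cv2.imwrite('pics/s4.png',cv2.resize(c['image'][120:220,190:300],None,fx=5,fy=5,interpolation=cv2.INTER_CUBIC))
"
```

```text
t 11.85 bed mm [  0.    0.5 104.5] F [ 0.8  0.8 -2.6] Fbed [-0.8  1.8 -2.1] M [-0.12 -1.78 -0.02] w 33.6 j [  13.   33.    9.   -7.  -91. -105.]
shift [-1.1  0.1 -1.1] rot [0.05 0.12 0.18] |rot| 0.2
```

View pics/s4.png

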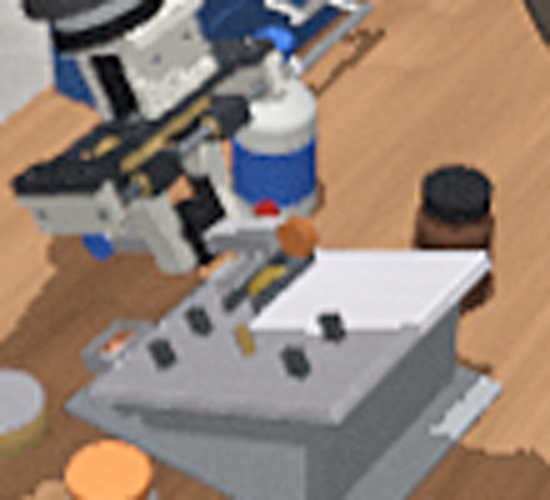

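The arm is lifted clear. The brass pin shows at (245,338), the four lugs are free, and the orange wheel at (297,236) is still at the near end. I'm turning it by +180° about the bed normal.

Request:
step_arm(increments=[{"tx": 0,"ty": 0,"tz": 0,"ax": 3.166,"ay": -0.16,"az": 6.797,"claw": -1},{"tx": 0,"ty": 0,"tz": 0,"ax": 3.166,"ay": -0.16,"az": 6.797,"claw": -1},{"tx": 0,"ty": 0,"tz": 0,"ax": 3.166,"ay": -0.16,"az": 6.797,"claw": -1},{"tx": 0,"ty": 0,"tz": 0,"ax": 3.166,"ay": -0.16,"az": 6.797,"claw": -1},{"tx": 0,"ty": 0,"tz": 0,"ax": 3.166,"ay": -0.16,"az": 6.797,"claw": -1},{"tx": 0,"ty": 0,"tz": 0,"ax": 3.166,"ay": -0.16,"az": 6.797,"claw": -1},{"tx": 0,"ty": 0,"tz": 0,"ax": 3.166,"ay": -0.16,"az": 6.797,"claw": -1},{"tx": 0,"ty": 0,"tz": 0,"ax": 3.166,"ay": -0.16,"az": 6.797,"claw": -1},{"tx": 0,"ty": 0,"tz": 0,"ax": 3.166,"ay": -0.16,"az": 6.797,"claw": -1},{"tx": 0,"ty": 0,"tz": 0,"ax": 3.166,"ay": -0.16,"az": 6.797,"claw": -1},{"tx": 0,"ty": 0,"tz": 0,"ax": 3.166,"ay": -0.16,"az": 6.797,"claw": -1},{"tx": 0,"ty": 0,"tz": 0,"ax": 3.166,"ay": -0.16,"az": 6.797,"claw": -1}])

```text
time_s: 13.1
tcp_pos: [0.6147, -0.0091, 0.172]
eef_rot: [154.9, 0.1, -92.8]
contact_force: [0.2, -0.2, -2.5]
gripper_width: 0.0341
```

Request:
step_arm(increments=[{"tx": 0,"ty": 0,"tz": 0,"ax": 3.166,"ay": -0.16,"az": 6.797,"claw": -1},{"tx": 0,"ty": 0,"tz": 0,"ax": 3.166,"ay": -0.16,"az": 6.797,"claw": -1},{"tx": 0,"ty": 0,"tz": 0,"ax": 3.166,"ay": -0.16,"az": 6.797,"claw": -1},{"tx": 0,"ty": 0,"tz": 0,"ax": 3.166,"ay": -0.16,"az": 6.797,"claw": -1},{"tx": 0,"ty": 0,"tz": 0,"ax": 3.166,"ay": -0.16,"az": 6.797,"claw": -1},{"tx": 0,"ty": 0,"tz": 0,"ax": 3.166,"ay": -0.16,"az": 6.797,"claw": -1},{"tx": 0,"ty": 0,"tz": 0,"ax": 3.166,"ay": -0.16,"az": 6.797,"claw": -1},{"tx": 0,"ty": 0,"tz": 0,"ax": 3.166,"ay": -0.16,"az": 6.797,"claw": -1},{"tx": 0,"ty": 0,"tz": 0,"ax": 3.166,"ay": -0.16,"az": 6.797,"claw": -1},{"tx": 0,"ty": 0,"tz": 0,"ax": 3.166,"ay": -0.16,"az": 6.797,"claw": -1},{"tx": 0,"ty": 0,"tz": 0,"ax": 3.166,"ay": -0.16,"az": 6.797,"claw": -1},{"tx": 0,"ty": 0,"tz": 0,"ax": 3.166,"ay": -0.16,"az": 6.797,"claw": -1}])

```text
time_s: 14.3
tcp_pos: [0.6148, -0.0091, 0.172]
eef_rot: [-180.0, 25.1, -2.8]
contact_force: [-0.7, 0.0, -2.2]
gripper_width: 0.0339
```

```bash
python3 -c "
from h import *
to((0,0,103),RH2)
c=cap('side');f=5;u0,v0=190,120
im=cv2.resize(c['image'][120:220,190:300],None,fx=5,fy=5,interpolation=cv2.INTER_CUBIC)
for q in [(0,0,0),(0,0,22),(21,63,20),(-21,63,20),(21,-63,20),(-21,-63,20)]:
    p=((proj(c,O+B@np.array(q)/1e3)[0]-[u0,v0]+.5)*f).round().astype(int); cv2.drawMarker(im,tuple(p.tolist()),(0,255,0),cv2.MARKER_CROSS,9,1)
cv2.imwrite('pics/s5.png',im)
"
```

```text
t 14.3 bed mm [ -0.    0.  102.5] F [-0.7  0.  -2.2] Fbed [ 0.   0.3 -2.3] M [-0.14 -1.64 -0.  ] w 33.9 j [ 13.  33.   9.  -7. -91.  75.]
shift [ 0.2 -0.1  0.5] rot [-0.01 -0.07 -0.12] |rot| 0.1
```

View pics/s5.png

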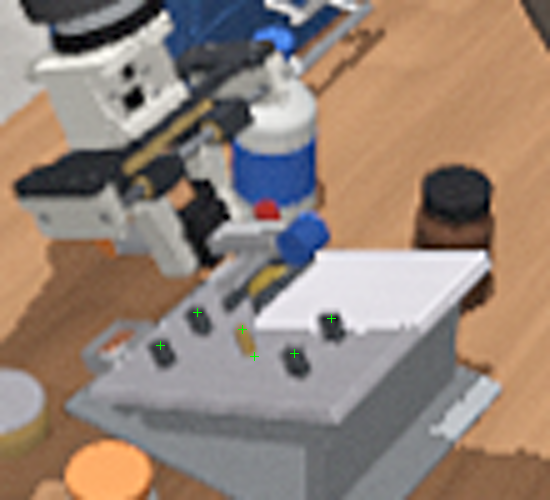

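The turn is done. The blue wheel is now near at (303,240), and the bed-model markers sit on the pin and the lugs to within about 1 px. I'm lowering the arm.

Request:
step_arm(increments=[{"tx": -3.5,"ty": 0.1,"tz": -7.8,"ax": 0,"ay": -0.07,"az": -0.12,"claw": -1},{"tx": -3.7,"ty": 0.2,"tz": -7.9,"ax": 0,"ay": 0,"az": 0,"claw": -1},{"tx": -3.7,"ty": 0.2,"tz": -7.9,"ax": 0,"ay": 0,"az": 0,"claw": -1},{"tx": -3.7,"ty": 0.2,"tz": -7.9,"ax": 0,"ay": 0,"az": 0,"claw": -1},{"tx": -3.7,"ty": 0.2,"tz": -7.9,"ax": 0,"ay": 0,"az": 0,"claw": -1},{"tx": -3.7,"ty": 0.2,"tz": -7.9,"ax": 0,"ay": 0,"az": 0,"claw": -1},{"tx": 0,"ty": 0,"tz": 0,"ax": 0,"ay": 0,"az": 0,"claw": -1}])

```text
time_s: 15.05
tcp_pos: [0.592, -0.008, 0.1239]
eef_rot: [179.8, 25.1, -3.3]
contact_force: [-0.2, 0.3, -2.2]
gripper_width: 0.034
```

Request:
step_arm(increments=[{"tx": -1.3,"ty": 0.1,"tz": -2.7,"ax": 0,"ay": 0,"az": 0,"claw": -1},{"tx": -1.3,"ty": 0.1,"tz": -2.7,"ax": 0,"ay": 0,"az": 0,"claw": -1},{"tx": -1.3,"ty": 0,"tz": -2.7,"ax": 0,"ay": 0,"az": 0,"claw": -1},{"tx": 0,"ty": 0,"tz": 0,"ax": 0,"ay": 0,"az": 0,"claw": -1}])

```text
time_s: 15.45
tcp_pos: [0.5895, -0.0079, 0.117]
eef_rot: [179.9, 24.9, -3.2]
contact_force: [0.9, -1.0, -2.3]
gripper_width: 0.0337
```

```bash
python3 -c "
from h import *
to((0,0,24),RH2)"
```

```text
t 15.45 bed mm [ 0.1  0.3 41.9] F [ 0.9 -1.  -2.3] Fbed [ 0.9  1.9 -1.7] M [-0.4  -2.06  0.12] w 33.7 j [ 14.  33.   2.  -7. -83.  75.]
shift [ -7.8   0.5 -16.1] rot [0.13 0.08 0.28] |rot| 0.3
```

Request:
step_arm(increments=[{"tx": -1.3,"ty": 0.1,"tz": -2.7,"ax": 0,"ay": 0,"az": 0.2,"claw": -1},{"tx": -1.3,"ty": 0.1,"tz": -2.7,"ax": 0,"ay": 0,"az": 0,"claw": -1},{"tx": -1.3,"ty": 0.1,"tz": -2.7,"ax": 0,"ay": 0,"az": 0,"claw": -1},{"tx": 0,"ty": 0,"tz": 0,"ax": 0,"ay": 0,"az": 0,"claw": -1}])

```text
time_s: 15.85
tcp_pos: [0.5868, -0.0082, 0.109]
eef_rot: [179.8, 24.8, -3.0]
contact_force: [5.5, -3.9, -2.9]
gripper_width: 0.0337
```

```bash
python3 -c "
from h import *
to((0,0,23),RH2)"
```

```text
t 15.85 bed mm [ 0.5  1.2 33.5] F [ 5.5 -3.9 -2.9] Fbed [ 3.6  6.4 -0.3] M [-1.64 -3.72  0.65] w 33.7 j [ 14.  33.   1.  -7. -82.  76.]
shift [-5.5  0.8 -9. ] rot [0.17 0.23 0.06] |rot| 0.3
```

Request:
step_arm(increments=[{"tx": 1.3,"ty": -1,"tz": -0.6,"ax": 0,"ay": 0,"az": 0,"claw": -1},{"tx": -1.3,"ty": 0.1,"tz": -2.7,"ax": 0,"ay": 0,"az": 0,"claw": -1},{"tx": -1.3,"ty": 0.1,"tz": -2.7,"ax": 0,"ay": 0,"az": 0,"claw": -1},{"tx": 0,"ty": 0,"tz": 0,"ax": 0,"ay": 0,"az": 0,"claw": -1}])

```text
time_s: 16.25
tcp_pos: [0.5838, -0.0083, 0.1023]
eef_rot: [179.9, 25.0, -3.0]
contact_force: [2.5, -0.9, -6.3]
gripper_width: 0.0337
```

```bash
python3 -c "
from h import *
to((0,0,23),RH2)"
```

```text
t 16.25 bed mm [ 0.8  1.4 26.2] F [ 2.5 -0.9 -6.3] Fbed [ 0.8  5.  -4.6] M [-0.8  -2.89  0.22] w 33.7 j [ 14.  34.   1.  -7. -81.  76.]
shift [-2.5  0.9 -2.3] rot [0.12 0.02 0.08] |rot| 0.1
```

Request:
step_arm(increments=[{"tx": -0.2,"ty": 0,"tz": -1.6,"ax": 0,"ay": 0,"az": 0,"claw": -1},{"tx": -0.6,"ty": 0,"tz": -1.4,"ax": 0,"ay": 0,"az": 0,"claw": -1},{"tx": 0,"ty": 0,"tz": 0,"ax": 0,"ay": 0,"az": 0,"claw": -1},{"tx": 0,"ty": 0,"tz": 0,"ax": 0,"ay": 0,"az": 0,"claw": -1}])

```text
time_s: 16.65
tcp_pos: [0.583, -0.0082, 0.1]
eef_rot: [179.9, 25.0, -3.0]
contact_force: [-0.2, 0.1, -2.7]
gripper_width: 0.0333
```

```bash
python3 -c "
from h import *
to((0,0,23),RH2)"
```

```text
t 16.65 bed mm [ 0.7  1.6 23.7] F [-0.2  0.1 -2.7] Fbed [-0.1  1.  -2.5] M [-0.23 -1.66  0.  ] w 33.3 j [ 14.  34.   1.  -7. -81.  76.]
shift [-1.7  0.8  0. ] rot [0.11 0.01 0.08] |rot| 0.1
```

Request:
step_arm(increments=[{"tx": 0,"ty": 0,"tz": 0,"ax": 0,"ay": 0,"az": 0,"claw": 0.4},{"tx": 0,"ty": 0,"tz": 0,"ax": 0,"ay": 0,"az": 0,"claw": 0.4},{"tx": 0,"ty": 0,"tz": 0,"ax": 0,"ay": 0,"az": 0,"claw": 0.4},{"tx": 0,"ty": 0,"tz": 0,"ax": 0,"ay": 0,"az": 0,"claw": 0.4},{"tx": 6,"ty": -0.3,"tz": 13,"ax": 0,"ay": 0,"az": 0,"claw": 0.4},{"tx": 6,"ty": -0.3,"tz": 13,"ax": 0,"ay": 0,"az": 0,"claw": 0.4},{"tx": 6,"ty": -0.3,"tz": 13,"ax": 0,"ay": 0,"az": 0,"claw": 0.4},{"tx": 6,"ty": -0.3,"tz": 13,"ax": 0,"ay": 0,"az": 0,"claw": 0.4},{"tx": 6,"ty": -0.3,"tz": 13,"ax": 0,"ay": 0,"az": 0,"claw": 0.4},{"tx": 6,"ty": -0.3,"tz": 13,"ax": 0,"ay": 0,"az": 0,"claw": 0.4},{"tx": 6,"ty": -0.3,"tz": 13,"ax": 0,"ay": 0,"az": 0,"claw": 0.4},{"tx": 6,"ty": -0.3,"tz": 13,"ax": 0,"ay": 0,"az": 0,"claw": 0.4}])

```text
time_s: 17.85
tcp_pos: [0.6314, -0.0108, 0.2046]
eef_rot: [179.9, 25.0, -3.0]
contact_force: [0.2, -0.3, -0.0]
gripper_width: 0.0612
```

```bash
python3 -c "
from h import *
to((105,45,120),RK)
c=cap('side');f=6;u0,v0=200,140
im=cv2.resize(c['image'][140:220,200:300],None,fx=f,fy=f,interpolation=cv2.INTER_CUBIC)
for q in [(0,0,34),(0,90,27),(0,-90,27),(0,-103,14),(105,45,56)]:
    p=((proj(c,O+B@np.array(q)/1e3)[0]-[u0,v0]+.5)*f).round().astype(int); cv2.drawMarker(im,tuple(p.tolist()),(0,255,0),cv2.MARKER_CROSS,9,1)
cv2.imwrite('pics/s6.png',im)
"
```

```text
t 17.85 bed mm [  0.8   1.3 139.1] F [ 0.2 -0.3 -0. ] Fbed [0.2 0.2 0.1] M [-0.19 -1.29 -0.03] w 61.2 j [ 13.  33.  14.  -6. -95.  75.]
shift [  26.2 -105.6  -35.7] rot [-37.85   1.89 -81.5 ] |rot| 89.9
```

View pics/s6.png

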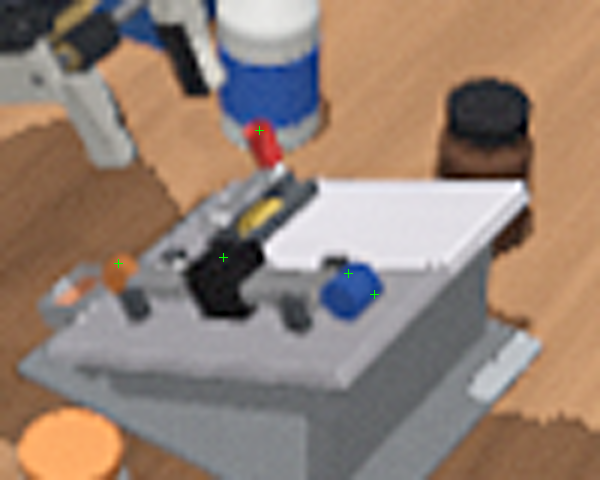

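The arm is seated: the orange wheel is at the well at (118,270), the blue wheel is near at (352,292), and the hub is where it was before. Back to the latch knob.

Request:
step_arm(increments=[{"tx": 2.9,"ty": -8.8,"tz": -1.5,"ax": -3.15,"ay": 0.16,"az": -6.8,"claw": 0},{"tx": 2.9,"ty": -8.8,"tz": -1.5,"ax": -3.15,"ay": 0.16,"az": -6.8,"claw": 0},{"tx": 2.9,"ty": -8.8,"tz": -1.5,"ax": -3.15,"ay": 0.16,"az": -6.8,"claw": 0},{"tx": 2.9,"ty": -8.8,"tz": -1.5,"ax": -3.15,"ay": 0.16,"az": -6.8,"claw": 0},{"tx": 2.9,"ty": -8.8,"tz": -1.5,"ax": -3.15,"ay": 0.16,"az": -6.8,"claw": 0},{"tx": 2.9,"ty": -8.8,"tz": -1.5,"ax": -3.15,"ay": 0.16,"az": -6.8,"claw": 0},{"tx": 2.9,"ty": -8.8,"tz": -1.5,"ax": -3.15,"ay": 0.16,"az": -6.8,"claw": 0},{"tx": 2.9,"ty": -8.8,"tz": -1.5,"ax": -3.15,"ay": 0.16,"az": -6.8,"claw": 0},{"tx": 2.9,"ty": -8.8,"tz": -1.5,"ax": -3.15,"ay": 0.16,"az": -6.8,"claw": 0},{"tx": 2.9,"ty": -8.8,"tz": -1.5,"ax": -3.15,"ay": 0.16,"az": -6.8,"claw": 0},{"tx": 2.9,"ty": -8.8,"tz": -1.5,"ax": -3.15,"ay": 0.16,"az": -6.8,"claw": 0},{"tx": 2.9,"ty": -8.8,"tz": -1.5,"ax": -3.15,"ay": 0.16,"az": -6.8,"claw": 0}])

```text
time_s: 19.1
tcp_pos: [0.6659, -0.1167, 0.1855]
eef_rot: [155.0, -0.1, -93.3]
contact_force: [0.4, -0.7, -0.4]
gripper_width: 0.0439
```

Request:
step_arm(increments=[{"tx": 0,"ty": 0,"tz": 0,"ax": 0,"ay": 0,"az": 0,"claw": 0},{"tx": 0,"ty": 0,"tz": 0,"ax": 0,"ay": 0,"az": 0,"claw": 0}])

```text
time_s: 19.3
tcp_pos: [0.6658, -0.1162, 0.1856]
eef_rot: [155.0, 0.1, -92.8]
contact_force: [-0.2, -0.1, -0.5]
gripper_width: 0.0441
```

```bash
python3 -c "
from h import *
to((104.5,45.5,49),RK)"
```

```text
t 19.3 bed mm [104.4  45.3 138.6] F [-0.2 -0.1 -0.5] Fbed [ 0.1  0.1 -0.6] M [-0.03 -1.33  0.04] w 44.1 j [  5.  38.  19.  -3. -96.  -7.]
shift [-37.7   1.8 -81.3] rot [-0.13  0.02 -0.08] |rot| 0.2
```

Request:
step_arm(increments=[{"tx": -4.2,"ty": 0.2,"tz": -9,"ax": 0,"ay": 0,"az": 0,"claw": 0},{"tx": -4.2,"ty": 0.2,"tz": -9,"ax": 0,"ay": 0,"az": 0,"claw": 0},{"tx": -4.2,"ty": 0.2,"tz": -9,"ax": 0,"ay": 0,"az": 0,"claw": 0},{"tx": -4.2,"ty": 0.2,"tz": -9,"ax": 0,"ay": 0,"az": 0,"claw": 0},{"tx": -4.2,"ty": 0.2,"tz": -9,"ax": 0,"ay": 0,"az": 0,"claw": 0},{"tx": -4.2,"ty": 0.2,"tz": -9,"ax": 0,"ay": 0,"az": 0,"claw": 0},{"tx": -4.2,"ty": 0.2,"tz": -9,"ax": 0,"ay": 0,"az": 0,"claw": 0},{"tx": -4.2,"ty": 0.2,"tz": -9,"ax": 0,"ay": 0,"az": 0,"claw": 0},{"tx": -4.2,"ty": 0.2,"tz": -9,"ax": 0,"ay": 0,"az": 0,"claw": 0},{"tx": 0,"ty": 0,"tz": 0,"ax": 0,"ay": 0,"az": 0,"claw": 0},{"tx": 0,"ty": 0,"tz": 0,"ax": 0,"ay": 0,"az": 0,"claw": 0}], newtons=20)

```text
time_s: 20.4
tcp_pos: [0.6283, -0.1146, 0.105]
eef_rot: [155.0, 0.0, -93.0]
contact_force: [0.2, -0.1, 0.7]
gripper_width: 0.0439
```

```bash
python3 -c "
from h import *
to((104.5,45.5,49),RK)"
```

```text
t 20.4 bed mm [104.7  45.4  49.7] F [ 0.2 -0.1  0.7] Fbed [ 0.  -0.1  0.7] M [-0.03 -1.31 -0.06] w 43.9 j [  5.  38.   8.  -3. -85.  -7.]
shift [-0.2  0.2 -0.6] rot [-0.02  0.03  0.09] |rot| 0.1
```

Close, then lift 12 mm along the bed normal.

Request:
step_arm(increments=[{"tx": 0,"ty": 0,"tz": 0,"ax": 0,"ay": 0,"az": 0,"claw": -1},{"tx": 0,"ty": 0,"tz": 0,"ax": 0,"ay": 0,"az": 0,"claw": -1},{"tx": 0,"ty": 0,"tz": 0,"ax": 0,"ay": 0,"az": 0,"claw": -1},{"tx": 0,"ty": 0,"tz": 0,"ax": 0,"ay": 0,"az": 0,"claw": -1},{"tx": 0,"ty": 0,"tz": 0,"ax": 0,"ay": 0,"az": 0,"claw": -1},{"tx": 1.7,"ty": -0.1,"tz": 3.6,"ax": 0,"ay": 0,"az": 0,"claw": -1},{"tx": 1.7,"ty": -0.1,"tz": 3.6,"ax": 0,"ay": 0,"az": 0,"claw": -1},{"tx": 1.7,"ty": -0.1,"tz": 3.6,"ax": 0,"ay": 0,"az": 0,"claw": -1},{"tx": 0,"ty": 0,"tz": 0,"ax": 0,"ay": 0,"az": 0,"claw": -1}])

```text
time_s: 21.3
tcp_pos: [0.6339, -0.1148, 0.1164]
eef_rot: [155.1, 0.0, -93.0]
contact_force: [2.2, -0.2, -1.6]
gripper_width: 0.0176
```

```bash
python3 -c "
from h import *
to((60,45.5,61),RK)"
```

```text
t 21.3 bed mm [104.6  45.7  62.4] F [ 2.2 -0.2 -1.6] Fbed [ 0.1  2.7 -0.5] M [-0.2  -2.46  0.03] w 17.6 j [  5.  38.   9.  -3. -86.  -7.]
shift [ 1.5 44.6 -1.2] rot [-0.03  0.11  0.09] |rot| 0.1
```

Slide 44.6 mm in -x.

Request:
step_arm(increments=[{"tx": 0.2,"ty": 5,"tz": 0,"ax": 0,"ay": 0,"az": 0,"claw": -1},{"tx": 0.3,"ty": 5,"tz": 0,"ax": 0,"ay": 0,"az": 0,"claw": -1},{"tx": 0.2,"ty": 5,"tz": 0,"ax": 0,"ay": 0,"az": 0,"claw": -1},{"tx": 0.3,"ty": 5,"tz": 0,"ax": 0,"ay": 0,"az": 0,"claw": -1},{"tx": 0.2,"ty": 5,"tz": 0,"ax": 0,"ay": 0,"az": 0,"claw": -1},{"tx": 0.3,"ty": 5,"tz": 0,"ax": 0,"ay": 0,"az": 0,"claw": -1},{"tx": 0.2,"ty": 5,"tz": 0,"ax": 0,"ay": 0,"az": 0,"claw": -1},{"tx": 0.3,"ty": 5,"tz": 0,"ax": 0,"ay": 0,"az": 0,"claw": -1},{"tx": 0.2,"ty": 4.6,"tz": 0,"ax": 0,"ay": 0,"az": 0,"claw": -1},{"tx": 0,"ty": 0,"tz": 0,"ax": 0,"ay": 0,"az": 0,"claw": -1},{"tx": 0,"ty": 0,"tz": 0,"ax": 0,"ay": 0,"az": 0,"claw": -1}])

```text
time_s: 22.4
tcp_pos: [0.6359, -0.0698, 0.1158]
eef_rot: [155.1, 0.0, -93.0]
contact_force: [5.3, -1.1, -3.4]
gripper_width: 0.0176
```

```bash
python3 -c "
from h import *
to((60,45.5,54),RK)"
```

```text
t 22.4 bed mm [59.6 45.7 61.7] F [ 5.3 -1.1 -3.4] Fbed [ 0.8  6.3 -0.8] M [-0.65 -3.62  0.22] w 17.6 j [  8.  38.   9.  -5. -86. -10.]
shift [-3.5 -0.3 -6.9] rot [-0.03  0.09  0.07] |rot| 0.1
```

Request:
step_arm(increments=[{"tx": -1.7,"ty": 0,"tz": -3.6,"ax": 0,"ay": 0,"az": 0,"claw": -1},{"tx": -1.7,"ty": 0,"tz": -3.6,"ax": 0,"ay": 0,"az": 0,"claw": -1},{"tx": 0,"ty": 0,"tz": 0,"ax": 0,"ay": 0,"az": 0,"claw": -1},{"tx": 0,"ty": 0,"tz": 0,"ax": 0,"ay": 0,"az": 0,"claw": -1}])

```text
time_s: 22.8
tcp_pos: [0.6324, -0.0698, 0.1082]
eef_rot: [155.1, 0.1, -93.0]
contact_force: [5.9, -0.5, -3.8]
gripper_width: 0.0176
```

```bash
python3 -c "
from h import *
to((60,45.5,54),RK)"
```

```text
t 22.8 bed mm [59.7 45.7 53.4] F [ 5.9 -0.5 -3.8] Fbed [ 0.2  7.  -1. ] M [-0.34 -3.82  0.14] w 17.6 j [  8.  38.   8.  -5. -85. -10.]
shift [ 0.  -0.3  0.7] rot [-0.05  0.08  0.09] |rot| 0.1
```

It went down freely into the notch. Releasing and retreating.

Request:
step_arm(increments=[{"tx": 0,"ty": 0,"tz": 0,"ax": 0,"ay": 0,"az": 0,"claw": 0},{"tx": 0,"ty": 0,"tz": 0,"ax": 0,"ay": 0,"az": 0,"claw": 0},{"tx": 0,"ty": 0,"tz": 0,"ax": 0,"ay": 0,"az": 0,"claw": 0},{"tx": 0,"ty": 0,"tz": 0,"ax": 0,"ay": 0,"az": 0,"claw": 0},{"tx": 6,"ty": -0.3,"tz": 13,"ax": 0,"ay": 0,"az": 0,"claw": 0},{"tx": 6,"ty": -0.3,"tz": 13,"ax": 0,"ay": 0,"az": 0,"claw": 0},{"tx": 6,"ty": -0.3,"tz": 13,"ax": 0,"ay": 0,"az": 0,"claw": 0},{"tx": 6,"ty": -0.3,"tz": 13,"ax": 0,"ay": 0,"az": 0,"claw": 0},{"tx": 6,"ty": -0.3,"tz": 13,"ax": 0,"ay": 0,"az": 0,"claw": 0},{"tx": 6,"ty": -0.3,"tz": 13,"ax": 0,"ay": 0,"az": 0,"claw": 0},{"tx": 6,"ty": -0.3,"tz": 13,"ax": 0,"ay": 0,"az": 0,"claw": 0},{"tx": 0,"ty": 0,"tz": 0,"ax": 0,"ay": 0,"az": 0,"claw": 0}])

```text
time_s: 24.0
tcp_pos: [0.6751, -0.0725, 0.2013]
eef_rot: [155.2, 0.0, -93.0]
contact_force: [-0.2, 0.4, 0.1]
gripper_width: 0.0438
```

```bash
python3 -c "
from h import *
where()
c=cap('side');f=6;u0,v0=200,140
im=cv2.resize(c['image'][140:220,200:300],None,fx=f,fy=f,interpolation=cv2.INTER_CUBIC)
for q in [(0,0,34),(0,-103,14),(60,45,56),(60,45,30)]:
    p=((proj(c,O+B@np.array(q)/1e3)[0]-[u0,v0]+.5)*f).round().astype(int); cv2.drawMarker(im,tuple(p.tolist()),(0,255,0),cv2.MARKER_CROSS,9,1)
cv2.imwrite('pics/s7.png',im)
s=np.load('side.npy',allow_pickle=True).item()
for k in ('red','hub'):
  for z in (s,c):
    m=masks(z)[k].astype(np.uint8)[160:215,215:275]; n,l,st,ce=cv2.connectedComponentsWithStats(m); i=1+st[1:,4].argmax(); print(k,ce[i]+[215,160],st[i])
"
```

```text
t 24.0 bed mm [ 60.3  45.1 155.9] F [-0.2  0.4  0.1] Fbed [-0.4 -0.2 -0. ] M [-0.01 -1.38 -0.05] w 43.8 j [  8.  38.  21.  -5. -98. -10.]
red [236.38461538 170.07692308] [19  7  6  7 26]
red [236.17857143 169.96428571] [19  7  5  7 28]
hub [236.77586207 185.43965517] [ 16  18  13  15 116]
hub [236.83333333 185.56666667] [ 16  19  13  14 120]
```

View pics/s7.png

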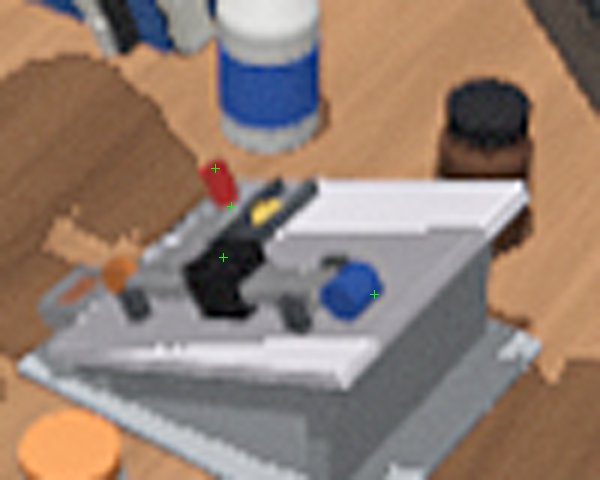

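The knob at (218,180) and the hub at (228,280) are back within 0.2 px of their starting image positions. The orange wheel is at the well. Handing in.

```bash
python3 -c "
from h import *
print(r.close_job())"
```

```text
the job is handed in; nothing more can be done
None
```

The applicator arm is turned end for end and seated on its pin, with the orange wheel at the dye well. The latch is back over it with the knob down in its first notch. I handed the job in at about 24 s; no verdict is reported.

- **What I did:** I opened the latch and let the knob drop into the outer notch. I lifted the arm about 80 mm by its hub, turned it 180° and lowered it onto the pin. The pin touched sideways with about 7 N on the way down, and I corrected by about 1 mm. I then slid the latch back and let go.
- **Last checks:**
  - The knob and hub sit within about 0.2 px of their starting positions in the side view, so the latch is down and the hub is fully seated.
  - The gripper is open, about 100 mm above the knob, with almost no contact force.
  - The jars and bottle seen in the side-view crops stayed put. I did not measure the bystanders, and the dye brush and mallet were outside the crops.
- **Disagreement:** On the first descent to the knob, the TCP stopped about 5 mm higher than planned. The cause is unexplained, but the grip still worked and the second descent was within 1 mm.

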